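# Lock the pulley stand with its wire lock pin

### The job

Lock the two pulleys on the storage spindle: push the wire lock pin through the cross hole near the top of the spindle until its head is fully home against the spindle, then swing its wire loop over the top of the spindle and fully down around the pin's tip, and let go. Leave the other things on the bench where they are.

Things in the scene. Friction and masses are not known exactly. Their poses are not given: they have to be found in the camera images.
- stand_axis (a point): Reference point on the spindle's vertical axis, 106 mm above the bench; its y axis is parallel to the cross hole, z up. The spindle (rigid, fixed) is screwed to a different height each time, which is NOT in this reading: the hole's centre lies between 7 mm below and 7 mm above this point. The hole's centre is always 20 mm under the spindle's flat top: find the height by touching the top, or by looking.
- stand_base (a point): Storage stand, fixed to the bench; this point: on the spindle's axis at bench level. Grey base plate 140 x 140 x 12 mm. The spindle's visible end is a flat-sided steel lug: 26 mm wide, 24 mm thick along the hole (y), 40 mm tall, flat top 119 to 133 mm above the bench. The round cross hole, 13.5 mm in diameter, goes right through the 24 mm; the pin may enter from either side.
- stack_top (a point): Top of the two dark V-belt pulleys on the stand, on the spindle's axis, 80 mm above the bench. Diameters 120 mm (lower, from 20 to 50 mm up) and 104 mm (upper, 50 to 80 mm).
- pin_head (a point): Wire lock pin (loose, steel, about 140 g) lying flat: centre of the part of its head to grip, on the pin's axis, 6 mm above the bench. +y points to the pin's tip, z is up as it lies. The head is a flat block 22 mm wide (x), 12 high (z), 36 long (y); its front face, the shoulder, is 13 mm ahead of this point. Told from the plain pin beside it by its wire loop.
- pin_tip (a point): End of the lock pin, on its axis, 32 mm ahead of the shoulder (45 mm ahead of pin_head). The pin is 12 mm in diameter; its last 2.5 mm taper to 9 mm. Axes as pin_head.
- pin_mid (a point): Point on the lock pin's axis 12 mm ahead of the shoulder, axes as pin_head: it lies on the spindle's axis when the head is fully home against the lug. Let go in the hole, the pin is loose: its head droops by up to 0.1 rad and it can slide back out if the loop is pushed backwards.
- pin_hinge (a point): Middle of the wire loop's hinge line, which runs along x through the head on the pin's axis, 32 mm behind the shoulder (19 mm behind pin_head). The loop's arms leave the head's sides here; they are 5 mm wire, 42 mm apart centre to centre.
- bail_bar (a point): Centre of the cross bar at the far end of the wire loop: a steel sleeve 10 mm in diameter and 32 mm long along x, 76 mm from the hinge line. It can be pinched; the sleeve turns within the pinch as the loop swings.
- bail (a joint): Angle of the wire loop, rad: 0 = stretched out straight behind the head, 1.57 = standing up, 3.14 = folded fully forward around the pin's tip (end stop). A stiff hinge (0.05 N m, about 0.7 N at the bar); it stays where it is left.
- filter_center (a point): Bystander: white oil filter can, 76 mm diameter, 95 mm tall; its centre. Stands near the stand, on the far side.
- carton_center (a point): Bystander: yellow carton 120 x 90 x 85 mm; its centre.
- tray_in (a point): Bystander: black parts tray 160 x 240 x 45 mm; centre of its floor.
- plainpin_center (a point): Bystander: plain headed steel pin without loop, 12 mm diameter, head 22 mm, 69 mm long, lying beside the lock pin; near its middle.
- wrench_grip (a point): Bystander: steel wrench, 190 mm long, lying; its grip.
- bearing_center (a point): Bystander: bearing ring, 62 mm outside, 16 mm high; its centre.
- driver_grip (a point): Bystander: screwdriver, 200 mm long, lying; its grip.
- lockpin: Lock pin as a whole; its origin is on the underside, below the shoulder (6 mm under the pin's axis); axes as pin_head.
Things that resemble listed ones, but are neither listed nor needed, are in the scene too. Leave any red look-alike of the lockpin alone.

How it is judged:
By the outcome, as a careful person would: the job done as asked, in the order asked, and still so for the second after the job is handed in, with the robot touching nothing.
It also fails if it takes over 72 s, if anything falls off the work surface, if the arm or the gripper's body presses on something with over 40 N, if the wrist force passes 120 N, or if a joint passes its speed limit or range.

### The arm

A 6-joint arm with a two-finger parallel gripper is mounted at the origin on the work surface. World frame = base frame: x ahead of the robot, y to its left, z up, the work surface at z = 0. Lengths are in m, angles in rad, forces in N, time in s.
With the tool pointing down it reaches from about 0.4 to 0.825 m from the base axis. Payload 7 kg.
Tool frame: the origin (TCP) lies on the centre line of the jaws, within the pads' length; the fingertips stand 14 mm ahead of it and the grasp point (between the pads) lies 5 mm behind it (finger_overhang is the distance from the TCP to the fingertips, in m); z points along the fingers, y is the direction in which the jaws open and shut (so a half turn about z gives the same grasp; the last joint's range is limited). The gripper opens to 85 mm and grips with 20 to 120 N. Pads are 22 mm wide; open, the fingers measure 114 mm over their backs; the gripper's body (76 mm by 85 mm) begins 54 mm behind the grasp point. The pads swing forward as they close: fully open they stand 13 mm farther back than shut.
Start: joints at [1.618, 0.359, 0.012, 0, -1.224, -0.288], TCP at [0.161, 0.655, 0.245] pointing down, gripper open.
Joint ranges: [-3.07, 3.07], [-1.43, 2.12], [-1.02, 1.25], [-3.03, 1.67], [-3.05, -0], [-3.03, 3.03]. Speed limits (rad/s): [2.39, 2.39, 3.01, 3.14, 3.14, 3.14].

### API

Orientations are given as [roll, pitch, yaw] about the fixed x, y, z axes, in that order (R = Rz(yaw) Ry(pitch) Rx(roll)).
In Python, from station import movep, move_straight, movej, move_gripper, sleep, solve_ik, sense, get_image, camera_params, PlanningError, job_done, find_in, silhouettes, finger_overhang gives the robot as it stands. The module is installed in compiled form; this text tells all that it offers. Calls block until the motion is done:
- movep(position, orientation): joint-space move of the TCP to a pose.
- move_straight(position, rotation=None, max_speed=0.15, force_limit=None): straight line of the TCP; rotation=None keeps the orientation; max_speed is the mean speed in m/s. With force_limit (N) it stops when the force on the tool has changed by that much, and returns True; else False.
- movej(angles): joint-space move.
- move_gripper(opening, effort=None): opening from 0.0 (shut) to 1.0 (fully open); effort is the grip in N (None keeps the last); returns when the fingers have stopped.
- sleep(seconds).
- solve_ik(position, orientation): joint angles nearest the present ones, or None.
- sense(): the state.
- get_image(name): name is "scene" or "top" or "wrist"; returns (picture, depth): 480x640x3 uint8, red, green, blue; 480x640 float32, m along the optical axis (not along the pixel's ray), 0 where there is no reading.
- camera_params(name): a dict with "mtx" (3x3 intrinsics, pixels), "R" (3x3) and "t" (3): a world point X has camera coordinates R X + t; the wrist camera has in their place "tool_from_camera" (4x4, takes a point from camera to tool coordinates, whose origin is the TCP and whose axes are the flange's). Camera axes: x right, y down, z forward; pixel columns grow to the right and rows downward; lengths in m; the calibration is good to about 2 mm. A picture is of the moment at which its call begins: read the wrist's pose just before it. camera_params takes no time and is no camera call.
A pose or a line that the arm cannot do raises PlanningError and nothing moves.
- job_done(): hands the job in, once; it reports no verdict.
Trained networks look in the newest picture that a camera, given by its name, has taken for a name from the list of things; names that differ only in an ending like _2 or _b are one class to them, and where a whole thing is asked for, a point or a joint stands for the part that bears it (a point fixed in the world has none). Each returns a list of dicts, best first, with "confidence" (0 to 1); they miss things now and then, are a little off and sometimes report something else, mostly with a low value. They report only what shows in the picture. A call takes as long as a camera call. They do not tell look-alikes from the thing itself.
- find_in(camera, thing): "point" ([x, y, z] in m, in world coordinates, good to about 4 mm: the middle of the surface that is visible of it).
- silhouettes(camera, thing): "pixels" (480x640 bool, what is visible of it).
The state is a dict: "time_s": time; "joint_positions": joint angles; "qd": joint speeds; "effort": joint torques, N m; "tool_pos": TCP position; "tcp_rot": TCP orientation; "wrist_force": force on the tool from outside, world axes, zero at the start; "moment": the same for the moment, N m; "opening": opening from 0.0 (shut) to 1.0 (fully open).
Only numpy, scipy, OpenCV 4.12 (cv2) and the standard library are available. Lean on these libraries where they do the work, as an engineer would, in place of code of your own. Each camera call takes 0.05 s, during which the arm holds its last target.

## Working session

There is one attempt and no reset: what is moved stays moved. The work goes in short steps, each a Python script; the robot and the scene stay as the last script left them, time stands still between calls to the robot, and variables do not carry over. Pictures are saved under pics/ and viewed, and the job is handed in when it is done.

```bash
mkdir -p pics; ls
cat > h.py <<'E'
import numpy as np, cv2
from station import *
def save(name,im,scale=1):
    if scale!=1: im=cv2.resize(im,None,fx=scale,fy=scale,interpolation=cv2.INTER_CUBIC)
    cv2.imwrite('pics/'+name+'.png',cv2.cvtColor(im,cv2.COLOR_RGB2BGR))
def wpix(cam,u,v,z):
    p=camera_params(cam);K=p['mtx']
    d=np.linalg.inv(K)@np.array([u,v,z and 1.0]) 
    return d
def cloud(depth,K,R,t):
    v,u=np.mgrid[0:480,0:640]
    c=np.stack([(u-K[0,2])/K[0,0]*depth,(v-K[1,2])/K[1,1]*depth,depth],-1)
    return (c-t)@R   # R^T (c-t)
E
python3 - <<'E'
from h import *
for c in ['scene','top','wrist']:
    im,d=get_image(c); save('a_'+c,im); np.savez('pics/a_'+c,im=im,d=d)
    p=camera_params(c); print(c,{k:np.round(v,3).tolist() for k,v in p.items()})
    for n in ['pin_head','pin_tip','bail_bar','pin_hinge','plainpin_center','stand_base','stack_top','stand_axis']:
        print(n,[(np.round(r['point'],4).tolist(),round(r['confidence'],2)) for r in find_in(c,n)[:3]])
s=sense();print(s)
E
```

```text
pics
scene {'mtx': [[584.297, 0.0, 324.303], [0.0, 584.297, 238.406], [0.0, 0.0, 1.0]], 'R': [[0.556, 0.831, -0.005], [0.57, -0.386, -0.726], [-0.605, 0.401, -0.688]], 't': [-0.288, -0.273, 1.615]}
pin_head [([0.7479, -0.3615, 0.0089], 0.96), ([0.8086, 0.0308, 0.0119], 0.89), ([0.4152, -0.118, 0.0089], 0.88)]
pin_tip [([0.8095, 0.0309, 0.0085], 0.91), ([0.7448, -0.3589, 0.0052], 0.82), ([0.4119, -0.1221, 0.0098], 0.72)]
bail_bar [([0.7773, -0.3128, 0.0091], 0.84), ([0.7557, 0.0524, 0.007], 0.64), ([0.3182, 0.2031, 0.0111], 0.59)]
pin_hinge [([0.8063, 0.0334, 0.0123], 0.9), ([0.7489, -0.3554, 0.012], 0.77), ([0.2997, 0.2531, 0.0124], 0.77)]
plainpin_center [([0.6536, -0.1735, 0.0124], 0.63)]
stand_base [([0.5188, 0.0706, 0.0482], 0.61)]
stack_top [([0.5207, 0.0716, 0.0508], 0.77), ([0.7614, -0.1498, 0.0888], 0.15)]
stand_axis [([0.5208, 0.0692, 0.0447], 0.83), ([0.5615, -0.246, 0.031], 0.4)]
top {'mtx': [[521.475, 0.0, 312.692], [0.0, 521.475, 240.236], [0.0, 0.0, 1.0]], 'R': [[-0.013, -1.0, 0.005], [-0.977, 0.012, -0.214], [0.214, -0.007, -0.977]], 't': [-0.025, 0.578, 1.018]}
pin_he
[... 1023 characters left out ...]
and_base []
stack_top []
stand_axis []
{'time_s': 1.35, 'joint_positions': array([ 1.61810140e+00,  3.58636343e-01,  1.19140630e-02, -1.10612962e-05,
       -1.22408313e+00, -2.88092394e-01]), 'qd': array([ 0.00087307, -0.00014899, -0.00026035,  0.00100707, -0.00194945,
       -0.00153342]), 'effort': array([-7.28391533e-04, -5.82970619e+01,  2.93658561e+01,  6.94210544e+00,
       -8.04755418e-04,  1.21824183e-06]), 'tool_pos': array([0.16097878, 0.65551369, 0.24528286]), 'tcp_rot': array([ 3.14158099e+00,  7.39289218e-06, -2.40791075e-01]), 'wrist_force': array([-0.03160937,  0.7641263 ,  1.27522685]), 'moment': array([-0.02018608,  0.00705985,  0.00666987]), 'opening': 0.9996671693282171}
```

View pics/a_scene.png

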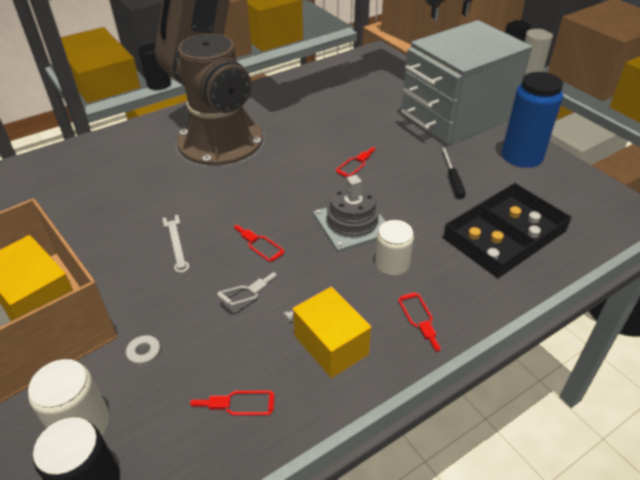

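View pics/a_top.png

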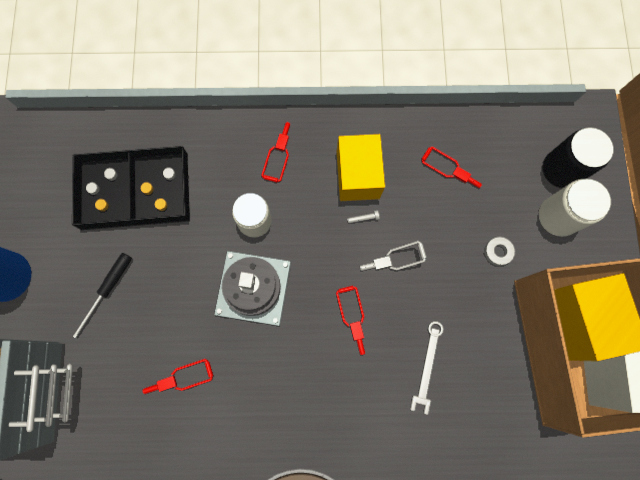

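The only uncoloured lock pin with a loop is at top (390,260), scene (250,290). The four red look-alikes are at top (277,155), (452,168), (352,322) and (180,377). The plain pin is at top (363,217). I choose the steel one and check it in a close crop.

```bash
cat > v.py <<'E'
from h import *
z=np.load('pics/a_top.npz');im,d=z['im'],z['d'];p=camera_params('top')
P=cloud(d,p['mtx'],p['R'],p['t'])
a=cv2.resize(im[235:285,345:435],None,fx=8,fy=8,interpolation=cv2.INTER_CUBIC)
save('b_pin',a)
a=cv2.resize(im[240:335,205:300],None,fx=6,fy=6,interpolation=cv2.INTER_CUBIC); save('b_stand',a)
z2=np.load('pics/a_scene.npz');a=cv2.resize(z2['im'][265:315,205:290],None,fx=8,fy=8,interpolation=cv2.INTER_CUBIC); save('b_pin2',a)
print('bench z',np.median(P[225:290,440:480,2]))
np.set_printoptions(precision=3,suppress=True)
# lug top
m=(P[...,2]>0.1)&(P[...,0]<.7)&(P[...,1]>-.05)&(P[...,1]<.2)&(np.mgrid[0:480,0:640][0]<340)
print(m.sum(),P[m].mean(0),np.percentile(P[m][:,2],[5,50,95]))
for u,v in [(363,267),(370,265),(380,263),(385,262),(390,261),(395,247),(410,243),(420,243),(422,255),(424,263),(405,268)]:
    w=P[v-1:v+2,u-1:u+2].reshape(-1,3); print((u,v),w[w[:,2].argmax()])
E
python3 v.py
```

```text
bench z -0.000425932366412314
1075 [0.375 0.    0.916] [0.129 1.119 1.119]
(363, 267) [ 0.528 -0.138  0.014]
(370, 265) [ 0.531 -0.155  0.012]
(380, 263) [ 0.536 -0.174  0.015]
(385, 262) [ 0.539 -0.188  0.013]
(390, 261) [ 0.54  -0.196  0.015]
(395, 247) [ 0.568 -0.21   0.019]
(410, 243) [ 0.573 -0.239  0.035]
(420, 243) [ 0.571 -0.258  0.045]
(422, 255) [ 0.545 -0.261  0.044]
(424, 263) [ 0.533 -0.264  0.039]
(405, 268) [ 0.525 -0.23   0.026]
```

View pics/b_pin.png

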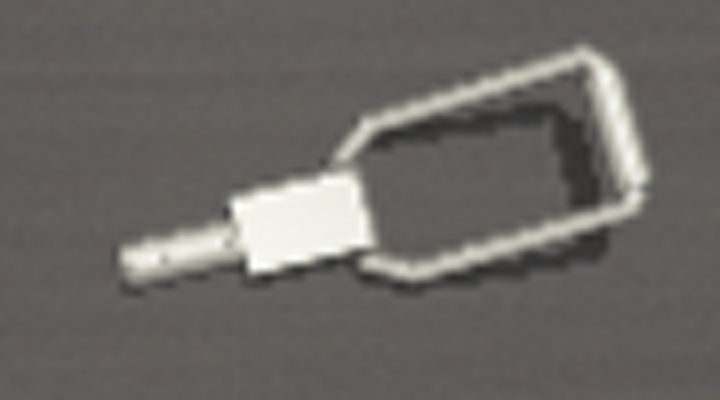

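View pics/b_stand.png

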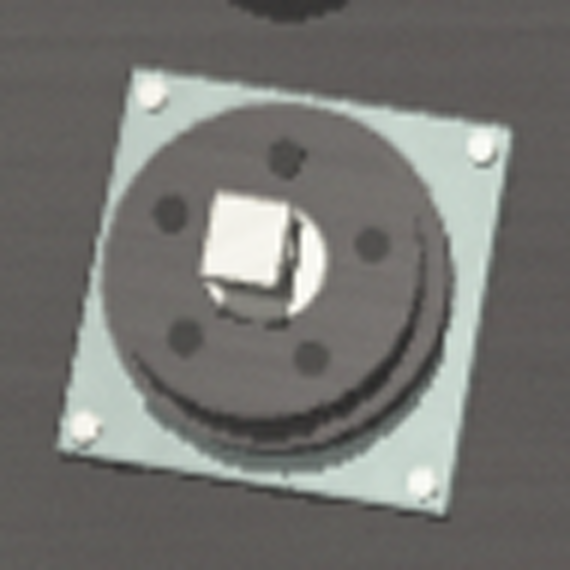

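View pics/b_pin2.png

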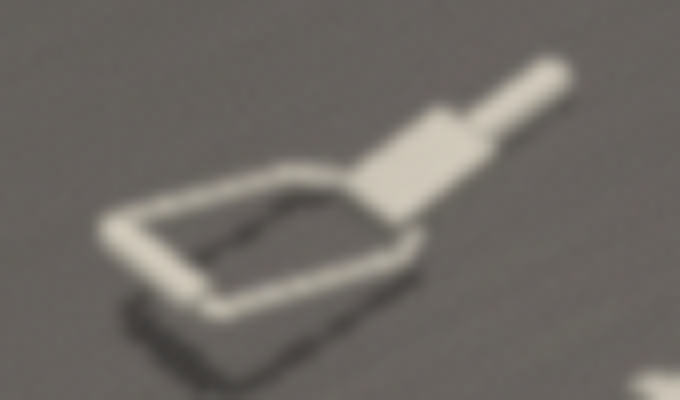

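The crop shows the steel lock pin. Its tip is at crop (130,262), its head at (300,220), and the loop is raised with its bar at (620,125), about 40 mm up. It is not red. Next I look for the hole's direction on the lug.

Run:
```python
from h import *
z2=np.load('pics/a_scene.npz');a=cv2.resize(z2['im'][165:255,305:420],None,fx=6,fy=6,interpolation=cv2.INTER_CUBIC); save('c_stand',a)
for c in ['top','scene']:
    z=np.load(f'pics/a_{c}.npz');d=z['d'];p=camera_params(c);P=cloud(d,p['mtx'],p['R'],p['t'])
    m=(abs(P[...,2]-.126)<.02)&(abs(P[...,0]-.49)<.06)&(abs(P[...,1]-.085)<.06)
    Q=P[m];zz=np.percentile(Q[:,2],90); T=Q[abs(Q[:,2]-zz)<.003]
    print(c,m.sum(),len(T),zz,T.mean(0),T.min(0),T.max(0), cv2.minAreaRect(T[:,:2].astype(np.float32)))
    m2=(abs(P[...,2]-.012)<.004)&(abs(P[...,0]-.49)<.13)&(abs(P[...,1]-.085)<.12)
    print(cv2.minAreaRect(P[m2][:,:2].astype(np.float32)))
    m3=(abs(P[...,2]-.08)<.004)&(abs(P[...,0]-.49)<.13)&(abs(P[...,1]-.085)<.12)
    print('pul',cv2.minEnclosingCircle(P[m3][:,:2].astype(np.float32)),np.median(P[m3][:,2]))
```

```text
top 211 130 0.1339811073754282 [0.48641046 0.09721113 0.13277762] [0.47267848 0.08440904 0.13100062] [0.50007252 0.11112602 0.13681   ] ((0.48726722598075867, 0.09721216559410095), (0.023747142404317856, 0.025910794734954834), 79.27519989013672)
((0.5201063752174377, 0.09136641025543213), (0.14010190963745117, 0.2068970650434494), 79.8347396850586)
pul ((0.5297785401344299, 0.0964183658361435), 0.0941198319196701) 0.07967192813212848
scene 221 79 0.13294905986819336 [0.48987222 0.09606565 0.1324162 ] [0.47691327 0.08302409 0.13021026] [0.50553205 0.10886429 0.13553045] ((0.4901584982872009, 0.0959894210100174), (0.024669326841831207, 0.02915545366704464), 82.5713119506836)
((0.4908641576766968, 0.09553179144859314), (0.14045220613479614, 0.14211659133434296), 79.56363677978516)
pul ((0.5281869173049927, 0.08599309623241425), 0.09357229620218277) 0.0795889475670162
```

View pics/c_stand.png

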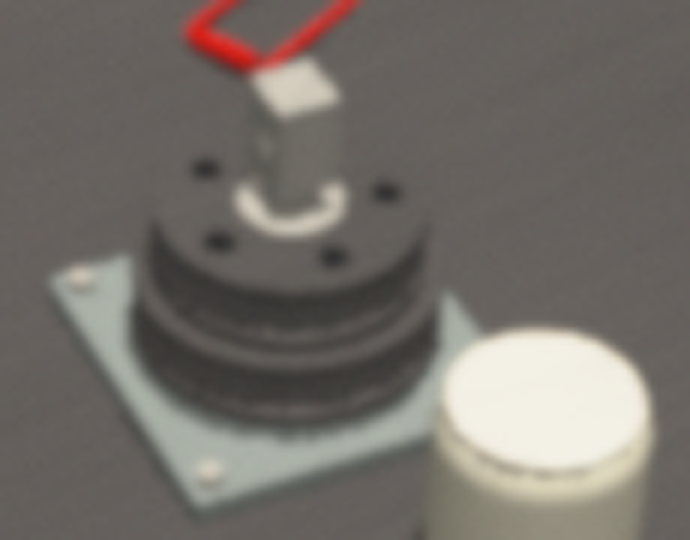

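The lug top is at about z 0.132, and the dark spot at crop (268,145) puts the hole opening on the −y face. The plate yaw is about −0.18. Now a close wrist look at the stand.

```bash
cat >> h.py <<'E'
from scipy.spatial.transform import Rotation as Ro
def wrist():
    s=sense(); im,d=get_image('wrist'); p=camera_params('wrist'); T=p['tool_from_camera']
    Rt=Ro.from_euler('xyz',s['tcp_rot']).as_matrix()
    Rc=Rt@T[:3,:3]; tc=Rt@T[:3,3]+s['tool_pos']
    K=p['mtx'];v,u=np.mgrid[0:480,0:640]
    c=np.stack([(u-K[0,2])/K[0,0]*d,(v-K[1,2])/K[1,1]*d,d],-1)
    return im,d,c@Rc.T+tc,(Rc,tc,K)
def st(): 
    s=sense(); print('t',round(s['time_s'],2),'pos',np.round(s['tool_pos'],4),'rot',np.round(s['tcp_rot'],3),'F',np.round(s['wrist_force'],2),'open',round(s['opening'],3)); return s
E
python3 - <<'E'
from h import *
np.set_printoptions(precision=4,suppress=True)
movep([0.488,0.06,0.24],[np.pi,0,-1.75]); st()
move_gripper(0.0,40)
im,d,P,_=wrist(); save('d_stand',im); np.savez('pics/d',im=im,d=d,P=P); st()
m=(abs(P[...,2]-.127)<.012)&(abs(P[...,0]-.49)<.05)&(abs(P[...,1]-.095)<.05)
Q=P[m];zz=np.percentile(Q[:,2],80);T=Q[abs(Q[:,2]-zz)<.002]
print(len(T),zz,T.mean(0),cv2.minAreaRect(T[:,:2].astype(np.float32)))
m2=(abs(P[...,2]-.08)<.003)&(abs(P[...,0]-.49)<.06)&(abs(P[...,1]-.095)<.06)
print(m2.sum(),np.median(P[m2][:,2]),cv2.minEnclosingCircle(P[m2][:,:2].astype(np.float32)))
m2=(abs(P[...,2]-.012)<.003)&(abs(P[...,0]-.49)<.11)&(abs(P[...,1]-.095)<.11)
print(m2.sum(),np.median(P[m2][:,2]),cv2.minAreaRect(P[m2][:,:2].astype(np.float32)))
E
```

```text
t 3.77 pos [0.4882 0.0606 0.24  ] rot [-3.142  0.    -1.749] F [0.16 0.4  0.04] open 0.999
t 4.58 pos [0.488 0.06  0.24 ] rot [-3.142  0.    -1.75 ] F [-0.3  -0.26  0.45] open -0.004
459 0.13277153259126256 [0.484  0.0899 0.1324] ((0.4871005713939667, 0.09158027172088623), (0.01444849744439125, 0.02574695460498333), 80.25460052490234)
8841 0.0799864521053324 ((0.48806145787239075, 0.09686382859945297), 0.052251994609832764)
5150 0.011855454467922022 ((0.5078249573707581, 0.09310874342918396), (0.13994601368904114, 0.1802179217338562), 79.92227935791016)
```

View pics/d_stand.png

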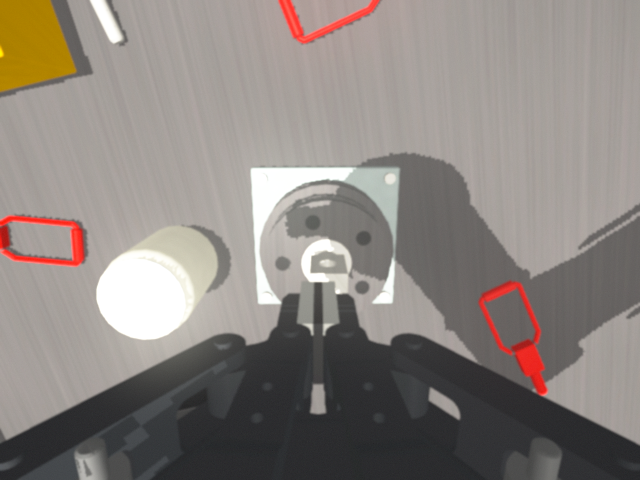

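The wrist view shows the cross hole at (325,262), facing −y. The pulley centre is (0.488,0.097) with radius 52 mm as expected, and the yaw is −0.176. Next I touch the top and both sides of the lug for an exact height and x.

Run:
```python
from h import *
yaw=-0.176; psi=yaw-np.pi/2
c=np.array([0.4885,0.0965]); ex=np.array([np.cos(yaw),np.sin(yaw)])
rot=[np.pi,0,psi]
movep([*c,0.162],rot)
print(move_straight([*c,0.138],rot,max_speed=0.02,force_limit=5)); st()
move_straight([*c,0.155],max_speed=0.1)
for sg in (-1,1):
    a=c+sg*0.037*ex
    move_straight([*a,0.155],max_speed=0.2); move_straight([*a,0.137],max_speed=0.1); 
    b=c+sg*0.02*ex
    print(move_straight([*b,0.137],max_speed=0.02,force_limit=5)); s=st()
    print('along ex',(s['tool_pos'][:2]-c)@ex)
    move_straight([*a,0.137],max_speed=0.1);move_straight([*a,0.155],max_speed=0.2)
st()
```

```text
True
t 5.8 pos [0.4885 0.0964 0.1467] rot [ 3.142 -0.    -1.747] F [-1.17  0.14  5.35] open 0.001
True
t 7.31 pos [0.4625 0.1011 0.1369] rot [ 3.139e+00 -1.000e-03 -1.748e+00] F [-2.99  2.75  5.  ] open -0.002
along ex -0.026401032090954377
True
t 9.31 pos [0.5126 0.0924 0.1373] rot [ 3.141e+00 -1.000e-03 -1.747e+00] F [ 2.62 -0.85  1.02] open -0.002
along ex 0.024405513045179343
t 9.84 pos [0.5251 0.0903 0.1557] rot [ 3.14  -0.    -1.747] F [ 0.07  0.02 -0.11] open -0.003
```

Run:
```python
from h import *
np.set_printoptions(precision=4,suppress=True)
movep([0.52,-0.105,0.20],[np.pi,0,0.2-np.pi/2])
im,d,P,_=wrist(); save('e_pin',im); np.savez('pics/e',im=im,d=d,P=P); 
for n in ['pin_head','pin_tip','pin_hinge','bail_bar']:
    print(n,[(np.round(r['point'],4).tolist(),round(r['confidence'],2)) for r in find_in('wrist',n)[:3]])
r=silhouettes('wrist','lockpin')
for k in r: print(k['confidence'],k['pixels'].sum(),P[k['pixels']].mean(0))
np.savez('pics/e_s',*[k['pixels'] for k in r])
st()
```

```text
pin_head [([0.5351, -0.1905, 0.0148], 0.93), ([0.7484, 0.0547, 0.0094], 0.93), ([0.4105, -0.119, 0.0111], 0.7)]
pin_tip [([0.5363, -0.194, 0.0152], 0.75), ([0.75, 0.0542, 0.007], 0.74), ([0.4091, -0.1243, 0.0102], 0.73)]
pin_hinge [([0.4102, -0.123, 0.0105], 0.89), ([0.5402, -0.1927, 0.0096], 0.68), ([0.7506, 0.0543, 0.006], 0.57)]
bail_bar [([0.5361, -0.2234, 0.0269], 0.84), ([0.4621, -0.1025, 0.0087], 0.82), ([0.7491, 0.0521, 0.0149], 0.77)]
0.97 3151 [ 0.5418 -0.1949  0.0177]
0.83 3271 [ 0.4212 -0.1184  0.0106]
0.69 1179 [0.7513 0.0495 0.0091]
t 10.96 pos [ 0.5201 -0.1042  0.1997] rot [ 3.141  0.    -1.37 ] F [-0.39 -0.58  0.57] open -0.0
```

View pics/e_pin.png

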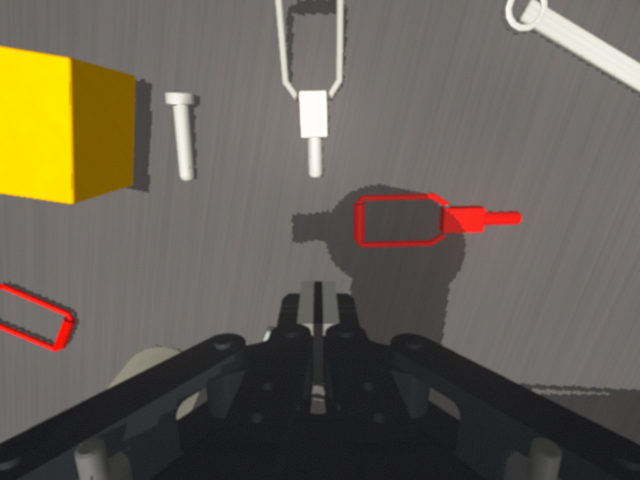

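The wrist view shows the lock pin's tip at (316,175), its head at (313,112) and the loop above. The red look-alike at (440,220) and the plain pin at (183,135) are both clear of the jaws.

Run:
```python
from h import *
np.set_printoptions(precision=4,suppress=True)
z=np.load('pics/e.npz');P=z['P'];m=np.load('pics/e_s.npz')['arr_0']
print('bench',np.median(P[240:300,120:230,2]))
vv,uu=np.mgrid[0:480,0:640]
h=m&(vv>91)&(vv<135)&(uu>296)&(uu<331)&(P[...,2]>.008)
print(h.sum(),np.median(P[h],0)); r=cv2.minAreaRect(P[h][:,:2].astype(np.float32)); print(r)
s=m&(vv>142)&(vv<178)
Q=P[s]; print(s.sum(),Q.mean(0),Q[:,1].max(),Q[:,2].max())
# pin axis by row centres in shaft
c=[P[v][m[v]&(P[v,:,2]>.006)].mean(0) for v in range(142,174)]
c=np.array(c); dd=np.linalg.svd(c[:,:2]-c[:,:2].mean(0))[2][0]; dd*=np.sign(dd[1]); print('yaw',np.arctan2(-dd[0],dd[1]),c[0],c[-1])
hr=np.array([P[v][h[v]].mean(0) for v in range(95,132)]);dd=np.linalg.svd(hr[:,:2]-hr[:,:2].mean(0))[2][0]; dd*=np.sign(dd[1]); print('yaw head',np.arctan2(-dd[0],dd[1]))
b=m&(vv<20); print('loop',P[b].min(0),P[b].max(0))
```

```text
bench -0.00010777433963432559
1205 [ 0.5393 -0.1837  0.0119]
((0.5388213992118835, -0.18331152200698853), (0.026289470493793488, 0.032154228538274765), 11.590682029724121)
478 [ 0.531  -0.1478  0.0118] -0.13190892704994645 0.3279806968473151
yaw 0.20142320730443275 [ 0.5341 -0.1614  0.0105] [ 0.5288 -0.1369  0.0105]
yaw head 0.21919850063842722
loop [ 0.5312 -0.2589  0.03  ] [ 0.5777 -0.1741  0.328 ]
```

Run:
```python
from h import *
print(finger_overhang if not callable(finger_overhang) else finger_overhang())
g=[0.5378,-0.1784]; rot=[np.pi,0,0.207-np.pi/2]
move_gripper(0.5,60)
movep([*g,0.09],rot)
move_straight([*g,0.0165],max_speed=0.08,force_limit=8); st()
move_gripper(0.0,60); st()
move_straight([*g,0.09],max_speed=0.15); st()
yaw=-0.176; c=np.array([0.4875,0.0967]); ey=np.array([-np.sin(yaw),np.cos(yaw)])
a=c-0.085*ey
movep([*a,0.1732],[np.pi,0,yaw-np.pi/2])
im,d,P,_=wrist(); save('f_held',im); np.savez('pics/f',im=im,d=d,P=P); st()
im,d=get_image('scene'); save('f_scene',im[130:300,240:440],4) ; np.savez('pics/fs',im=im,d=d)
im,d=get_image('top'); save('f_top',im[200:330,200:400],4); np.savez('pics/ft',im=im,d=d)
```

```text
0.014
t 13.1 pos [ 0.5382 -0.1784  0.017 ] rot [-3.141 -0.    -1.364] F [ 0.02 -0.09 -0.49] open 0.5
t 13.42 pos [ 0.5383 -0.1785  0.0174] rot [-3.14  -0.    -1.364] F [-1.7   0.77  6.16] open 0.236
t 14.06 pos [ 0.5372 -0.1783  0.0893] rot [ 3.141e+00  1.000e-03 -1.364e+00] F [ 0.45 -0.17 -1.65] open 0.234
t 14.98 pos [0.4725 0.0124 0.1722] rot [ 3.140e+00 -1.000e-03 -1.746e+00] F [ 0.5  -0.45 -1.26] open 0.236
```

View pics/f_held.png

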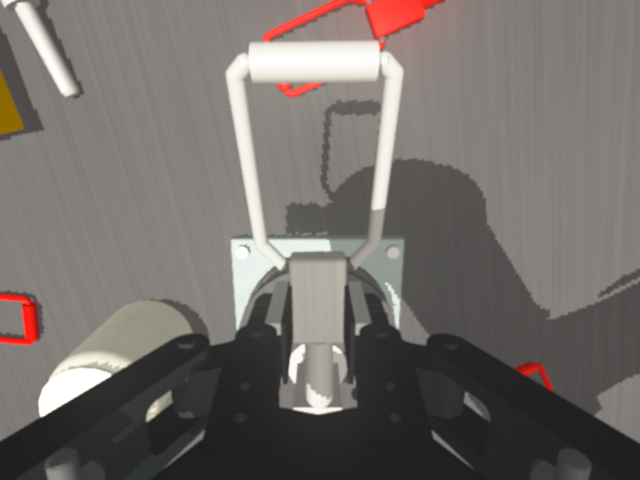

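View pics/f_scene.png

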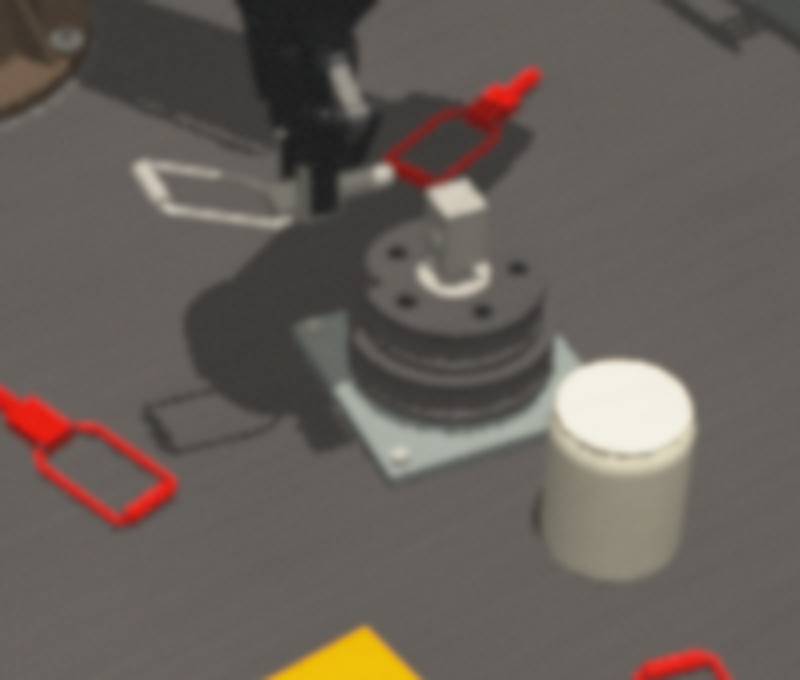

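View pics/f_top.png

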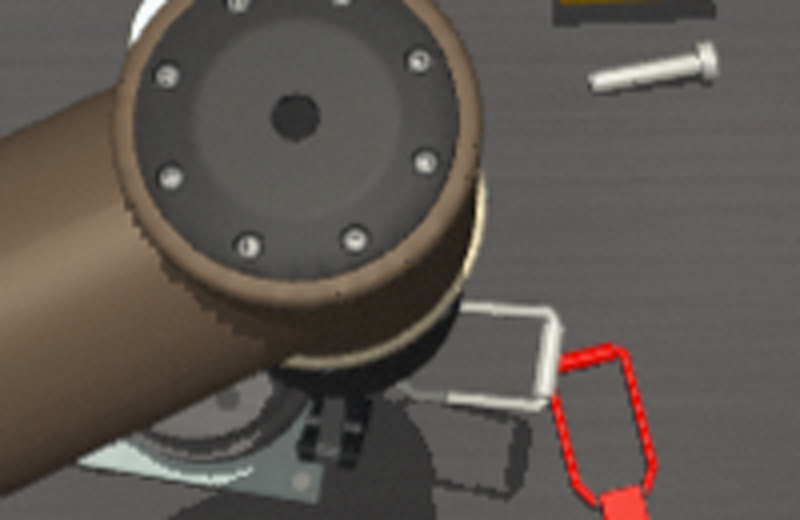

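The pin is held square: head at (318,285) in the wrist view, bar at (315,60). I check its height and pitch from depth before inserting.

Run:
```python
from h import *
np.set_printoptions(precision=4,suppress=True)
P=np.load('pics/f.npz')['P']
yaw=-0.176; c=np.array([0.4875,0.0967]); ey=np.array([-np.sin(yaw),np.cos(yaw)]);ex=np.array([np.cos(yaw),np.sin(yaw)])
def loc(p): q=p[...,:2]-c; return q@ex,q@ey,p[...,2]
for v in range(258,400,8):
    r=P[v,312:326]; print(v,[np.round(np.median(k),4) for k in loc(r)])
for v in (50,60,70): print('bar',[np.round(np.median(k),4) for k in loc(P[v,300:330])])
# lateral edges of head
for v in (270,300):
    x,y,z=loc(P[v,285:352]); k=abs(z-np.median(z[20:45]))<.003; print(x[k].min(),x[k].max())
```

```text
258 [np.float64(0.0001), np.float64(-0.1074), np.float64(0.1649)]
266 [np.float64(0.0001), np.float64(-0.1049), np.float64(0.1668)]
274 [np.float64(0.0001), np.float64(-0.1016), np.float64(0.1667)]
282 [np.float64(0.0001), np.float64(-0.0984), np.float64(0.1669)]
290 [np.float64(0.0001), np.float64(-0.0951), np.float64(0.1668)]
298 [np.float64(0.0001), np.float64(-0.0916), np.float64(0.1665)]
306 [np.float64(0.0001), np.float64(-0.0883), np.float64(0.1669)]
314 [np.float64(0.0005), np.float64(-0.085), np.float64(0.167)]
322 [np.float64(0.0001), np.float64(-0.0814), np.float64(0.1668)]
330 [np.float64(0.0001), np.float64(-0.078), np.float64(0.1671)]
338 [np.float64(0.0005), np.float64(-0.0744), np.float64(0.167)]
346 [np.float64(0.0), np.float64(-0.0705), np.float64(0.1667)]
354 [np.float64(0.0), np.float64(-0.0667), np.float64(0.1665)]
362 [np.float64(0.0), np.float64(-0.0629), np.float64(0.1664)]
370 [np.float64(0.0), np.float64(-0.0595), np.float64(0.1669)]
378 [np.float64(-0.0), np.float64(-0.0553), np.float64(0.1663)]
386 [np.float64(-0.0), np.float64(-0.0512), np.float64(0.1662)]
394 [np.float64(-0.0), np.float64(-0.0475), np.float64(0.1665)]
bar [np.float64(0.0014), np.float64(-0.1737), np.float64(0.199)]
bar [np.float64(0.0014), np.float64(-0.1713), np.float64(0.1995)]
bar [np.float64(0.0014), np.float64(-0.1692), np.float64(0.1987)]
-0.012361986701958996 0.012684786300132296
-0.00963720330711916 0.010600204447551508
```

```bash
cat >> h.py <<'E'
yaw=-0.176; c=np.array([0.4875,0.0967]); ey=np.array([-np.sin(yaw),np.cos(yaw)]);ex=np.array([np.cos(yaw),np.sin(yaw)])
rotS=[np.pi,0,yaw-np.pi/2]
def L(x,y,z): return [*(c+x*ex+y*ey),z]
def stl():
    s=st(); q=s['tool_pos'][:2]-c; f=s['wrist_force']; print('  local',np.round([q@ex,q@ey,s['tool_pos'][2]],4),'Floc',np.round([f[:2]@ex,f[:2]@ey,f[2]],2)); return s
E
python3 - <<'E'
from h import *
move_straight(L(0,-0.066,0.124),rotS,max_speed=0.12); sleep(0.1); stl()
print(move_straight(L(0,-0.045,0.124),rotS,max_speed=0.04,force_limit=8)); stl()
E
```

```text
t 15.78 pos [0.4765 0.0316 0.1247] rot [-3.141  0.    -1.747] F [-0.32  0.48 -1.7 ] open 0.233
  local [ 0.0005 -0.066   0.1247] Floc [-0.4   0.41 -1.7 ]
False
t 16.45 pos [0.4795 0.0525 0.1239] rot [ 3.141 -0.    -1.746] F [-0.18 -0.71 -1.86] open 0.239
  local [-1.000e-04 -4.490e-02  1.239e-01] Floc [-0.05 -0.73 -1.86]
```

The tip has entered the hole without force. I push it home.

Run:
```python
from h import *
print(move_straight(L(0,-0.020,0.124),rotS,max_speed=0.035,force_limit=10)); stl()
im,d,P,_=wrist(); save('g',im)
im,d=get_image('scene'); save('g_scene',im[130:260,260:420],5)
```

```text
True
t 17.03 pos [0.4826 0.0716 0.1236] rot [ 3.140e+00 -3.000e-03 -1.746e+00] F [ 1.62 -2.89  0.55] open 0.23
  local [-0.0004 -0.0256  0.1236] Floc [ 2.1  -2.56  0.55]
```

View pics/g_scene.png

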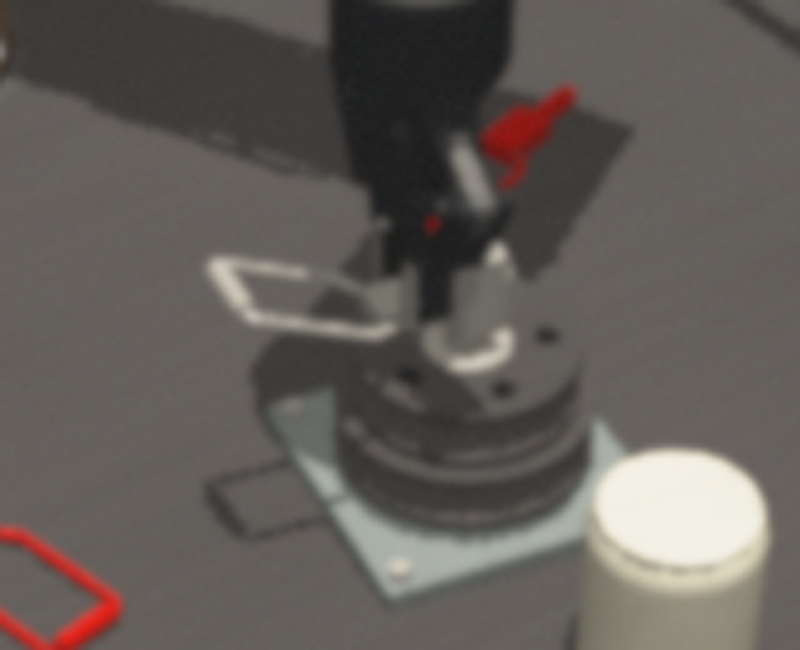

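View pics/g.png

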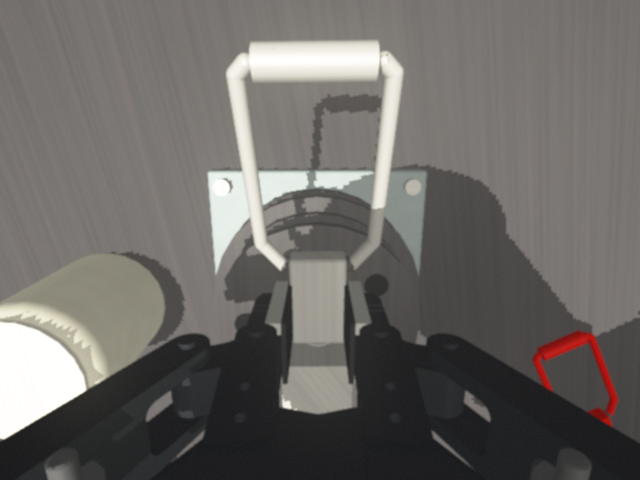

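Run:
```python
from h import *
print(move_straight(L(0,-0.019,0.1236),rotS,max_speed=0.02,force_limit=15)); stl(); 
im,d,P,_=wrist()
def loc(p): q=p[...,:2]-c; return q@ex,q@ey,p[...,2]
for v in list(range(250,270,3))+list(range(335,385,5)): print(v,[np.round(np.median(k),4) for k in loc(P[v,312:326])])
```

```text
True
t 17.38 pos [0.4826 0.0716 0.1235] rot [ 3.14  -0.006 -1.747] F [ 1.08 -3.88  2.51] open 0.235
  local [-0.0004 -0.0256  0.1235] Floc [ 1.74 -3.64  2.51]
250 [np.float64(-0.0004), np.float64(-0.0393), np.float64(0.0801)]
253 [np.float64(-0.0002), np.float64(-0.0477), np.float64(0.1099)]
256 [np.float64(-0.0002), np.float64(-0.0479), np.float64(0.1141)]
259 [np.float64(-0.0002), np.float64(-0.0476), np.float64(0.1168)]
262 [np.float64(-0.0002), np.float64(-0.0469), np.float64(0.1181)]
265 [np.float64(-0.0002), np.float64(-0.0456), np.float64(0.1181)]
268 [np.float64(-0.0002), np.float64(-0.0445), np.float64(0.1182)]
335 [np.float64(-0.0002), np.float64(-0.0158), np.float64(0.1177)]
340 [np.float64(-0.0002), np.float64(-0.0139), np.float64(0.1184)]
345 [np.float64(-0.0002), np.float64(-0.0113), np.float64(0.1178)]
350 [np.float64(-0.0002), np.float64(-0.0118), np.float64(0.1221)]
355 [np.float64(-0.0002), np.float64(-0.0118), np.float64(0.1255)]
360 [np.float64(-0.0002), np.float64(-0.0116), np.float64(0.1285)]
365 [np.float64(-0.0002), np.float64(-0.0117), np.float64(0.1317)]
370 [np.float64(-0.0002), np.float64(-0.0101), np.float64(0.1324)]
375 [np.float64(-0.0002), np.float64(-0.0079), np.float64(0.1323)]
380 [np.float64(-0.0002), np.float64(-0.0061), np.float64(0.1328)]
```

The head's rear is at −47.8 mm and the lug face at −11.8 mm. That matches the 36 mm head, so the pin is fully home. I release it and go behind the loop.

Run:
```python
from h import *
move_gripper(0.42); stl()
move_straight(L(0,-0.0256,0.205),rotS,max_speed=0.15)
move_gripper(0.0,40)
im,d,P,_=wrist(); save('h',im)
def loc(p): q=p[...,:2]-c; return q@ex,q@ey,p[...,2]
np.savez('pics/h',P=P,im=im); stl()
im,d=get_image('scene'); save('h_scene',im[130:260,260:420],5)
```

```text
t 17.73 pos [0.4819 0.0716 0.123 ] rot [ 3.138 -0.006 -1.747] F [-0.68  0.14  0.12] open 0.424
  local [-0.0011 -0.0257  0.123 ] Floc [-0.69  0.02  0.12]
t 18.92 pos [0.483  0.0715 0.2048] rot [ 3.141 -0.    -1.747] F [-0.58  0.52  0.5 ] open 0.001
  local [-0.     -0.0256  0.2048] Floc [-0.66  0.41  0.5 ]
```

View pics/h.png

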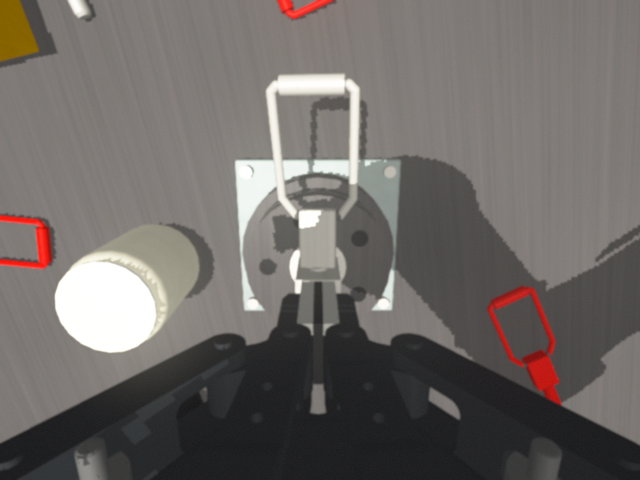

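View pics/h_scene.png

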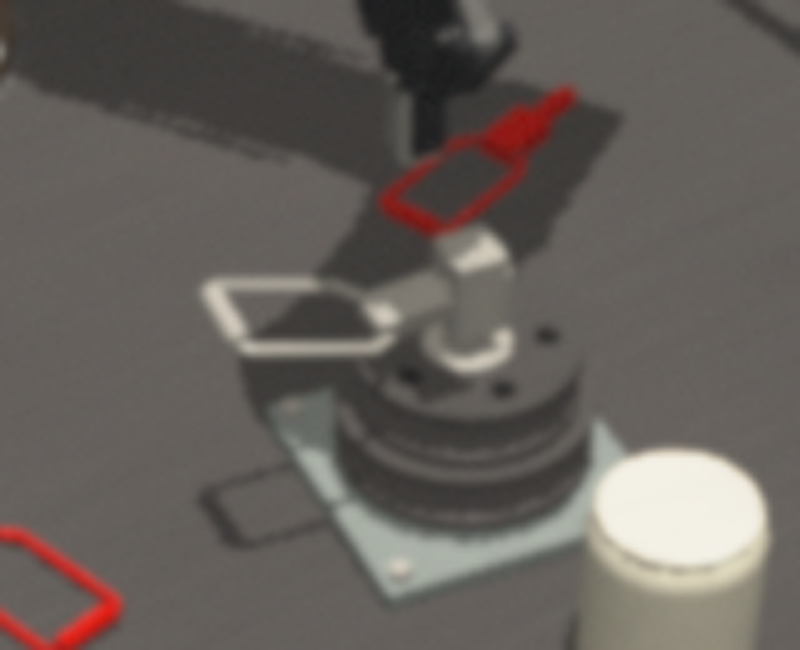

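Run:
```python
from h import *
P=np.load('pics/h.npz')['P']
def loc(p): q=p[...,:2]-c; return q@ex,q@ey,p[...,2]
for v in list(range(76,96,4))+list(range(206,290,5)): print(v,[float(np.round(np.median(k),4)) for k in loc(P[v,308:326])])
```

```text
76 [0.0011, -0.1193, 0.1378]
80 [0.0011, -0.1175, 0.1387]
84 [0.001, -0.1156, 0.1393]
88 [0.0011, -0.1139, 0.1384]
92 [0.0011, -0.1121, 0.1376]
206 [0.0012, -0.0439, 0.0799]
211 [0.0011, -0.048, 0.1143]
216 [0.0011, -0.045, 0.1147]
221 [0.0011, -0.042, 0.1146]
226 [0.0011, -0.0391, 0.1154]
231 [0.0011, -0.036, 0.1153]
236 [0.0007, -0.033, 0.1156]
241 [0.0011, -0.0299, 0.1159]
246 [0.0011, -0.0267, 0.1158]
251 [0.0011, -0.0238, 0.1166]
256 [0.0011, -0.0207, 0.1167]
261 [0.0011, -0.0176, 0.117]
266 [0.0011, -0.0144, 0.1172]
271 [0.0007, -0.0115, 0.1182]
276 [0.0011, -0.0118, 0.1269]
281 [0.0009, -0.0371, 0.1941]
286 [0.0009, -0.0373, 0.1995]
```

The pin is still home with a slight droop of about 0.09 rad. The bar's centre is at local y −0.116, z 0.134. I push the bar forward and over, always from behind.

Run:
```python
from h import *
move_straight(L(0.001,-0.148,0.19),rotS,max_speed=0.2)
move_straight(L(0.001,-0.148,0.140),rotS,max_speed=0.12)
hz=0.109;hy=-0.044
for th in [0.5,0.8,1.1,1.4,1.7]:
    y=hy-0.076*np.cos(th)-0.016; z=hz+0.076*np.sin(th)-0.010+0.014
    r=move_straight(L(0.001,y,z),rotS,max_speed=0.08,force_limit=10); print(th,r)
    if r: break
stl()
im,d,P,_=wrist(); save('i',im)
im,d=get_image('scene'); save('i_scene',im[130:260,260:420],5)
```

```text
0.5 True
t 20.63 pos [ 0.466  -0.0298  0.1507] rot [ 3.141 -0.004 -1.746] F [-0.45 -6.09  2.72] open -0.002
  local [ 0.0009 -0.1283  0.1507] Floc [ 0.62 -6.08  2.72]
```

View pics/i.png

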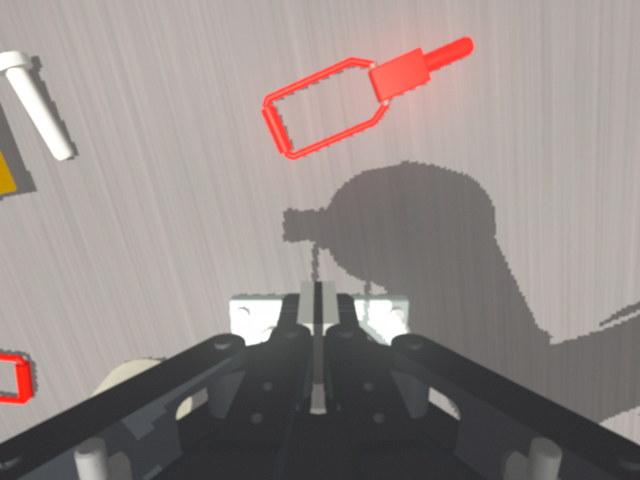

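View pics/i_scene.png

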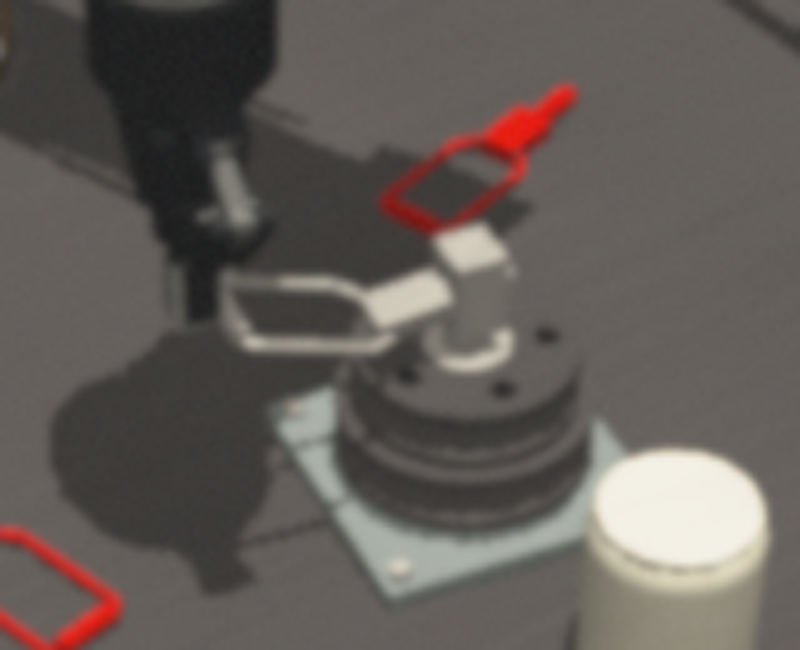

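The push at 45° wedged by friction, because at this angle the bar must move mostly upwards. I back off and start lower, so the finger slides upward along the bar while pushing.

Run:
```python
from h import *
move_straight(L(0.001,-0.140,0.150),rotS,max_speed=0.1)
move_straight(L(0.001,-0.140,0.122),rotS,max_speed=0.1); stl()
hz=0.109;hy=-0.044
for th in [0.38,0.55,0.7,0.9,1.1,1.3,1.5]:
    f=np.clip((th-.38)/1.0,0,1); s=0.024-0.016*f
    y=hy-0.076*np.cos(th)-0.016+0.002; z=hz+0.076*np.sin(th)-s+0.014
    r=move_straight(L(0.001,y,z),rotS,max_speed=0.08,force_limit=12); print(th,r); stl()
    if r: break
im,d=get_image('scene'); save('j_scene',im[130:260,260:420],5)
```

```text
t 21.43 pos [ 0.4641 -0.0411  0.122 ] rot [ 3.141e+00 -1.000e-03 -1.746e+00] F [-0.35 -0.18 -0.2 ] open -0.002
  local [ 0.001  -0.1398  0.122 ] Floc [-0.31 -0.24 -0.2 ]
0.38 False
t 21.74 pos [ 0.4662 -0.0302  0.1285] rot [-3.141e+00 -1.000e-03 -1.746e+00] F [-1.63 -6.25  1.44] open -0.002
  local [ 0.0012 -0.1287  0.1285] Floc [-0.51 -6.44  1.44]
0.55 False
t 22.08 pos [ 0.4675 -0.024   0.1422] rot [-3.140e+00  1.000e-03 -1.746e+00] F [-0.88 -2.99  0.18] open -0.004
  local [ 0.0014 -0.1223  0.1422] Floc [-0.34 -3.1   0.18]
0.7 False
t 22.4 pos [ 0.4684 -0.0175  0.1532] rot [-3.141e+00  1.000e-03 -1.746e+00] F [-0.47 -2.16  1.18] open -0.001
  local [ 0.0012 -0.1158  0.1532] Floc [-0.08 -2.21  1.18]
0.9 False
t 22.77 pos [ 0.4703 -0.0066  0.167 ] rot [-3.141e+00  1.000e-03 -1.746e+00] F [ 0.13 -0.94 -0.71] open -0.003
  local [ 0.0011 -0.1047  0.167 ] Floc [ 0.29 -0.91 -0.71]
1.1 False
t 23.13 pos [0.4726 0.006  0.1786] rot [-3.141  0.    -1.746] F [-0.42 -0.91 -1.23] open 0.001
  local [ 0.0012 -0.0919  0.1786] Floc [-0.26 -0.97 -1.23]
1.3 False
t 23.49 pos [0.475  0.0199 0.1872] rot [-3.141  0.    -1.746] F [-0.11 -0.5   0.38] open 0.002
  local [ 0.0012 -0.0777  0.1872] Floc [-0.02 -0.51  0.38]
1.5 False
t 23.83 pos [0.4775 0.0346 0.1908] rot [-3.142  0.    -1.746] F [ 0.23 -0.43 -1.45] open 0.002
  local [ 0.001  -0.0629  0.1908] Floc [ 0.3  -0.39 -1.45]
```

View pics/j_scene.png

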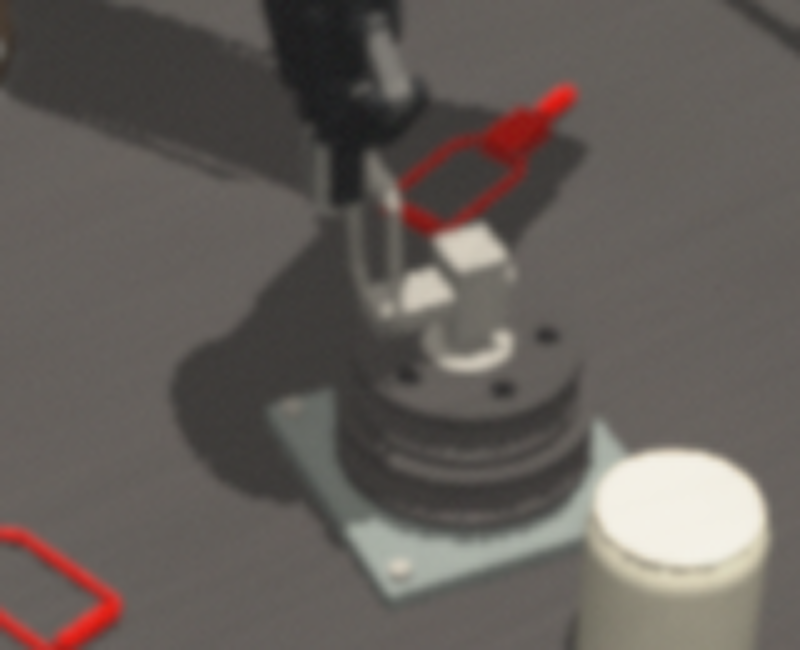

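The loop is standing upright and the pin is still in. I continue over the top.

Run:
```python
from h import *
hz=0.109;hy=-0.044
for th in [1.7,1.9,2.1,2.3,2.5]:
    s=0.010
    y=hy-0.076*np.cos(th)-0.016+0.002; z=max(hz+0.076*np.sin(th)-s,0.143)+0.014
    r=move_straight(L(0.001,y,z),rotS,max_speed=0.08,force_limit=12); print(th,r); stl()
    if r: break
im,d=get_image('scene'); save('k_scene',im[130:260,260:420],5)
```

```text
1.7 False
t 24.23 pos [0.48   0.0496 0.1881] rot [ 3.141 -0.    -1.746] F [-0.06 -0.12 -0.35] open 0.001
  local [ 0.0009 -0.0477  0.1881] Floc [-0.04 -0.13 -0.35]
1.9 False
t 24.57 pos [0.4826 0.0641 0.1847] rot [ 3.141 -0.    -1.746] F [-0.34 -0.42  0.4 ] open 0.001
  local [ 0.0009 -0.033   0.1847] Floc [-0.26 -0.48  0.4 ]
2.1 False
t 24.91 pos [0.4849 0.0775 0.1782] rot [ 3.141 -0.    -1.746] F [ 0.22 -0.66 -0.1 ] open 0.001
  local [ 0.0008 -0.0193  0.1782] Floc [ 0.33 -0.61 -0.1 ]
2.3 False
t 25.25 pos [0.487  0.0895 0.1692] rot [ 3.141e+00 -1.000e-03 -1.746e+00] F [-0.6  -0.48  0.16] open -0.0
  local [ 0.0008 -0.0071  0.1692] Floc [-0.5  -0.58  0.16]
2.5 False
t 25.59 pos [0.4888 0.0995 0.1579] rot [ 3.141e+00 -1.000e-03 -1.746e+00] F [ 0.15 -0.85  0.57] open -0.002
  local [0.0007 0.003  0.1579] Floc [ 0.29 -0.81  0.57]
```

View pics/k_scene.png

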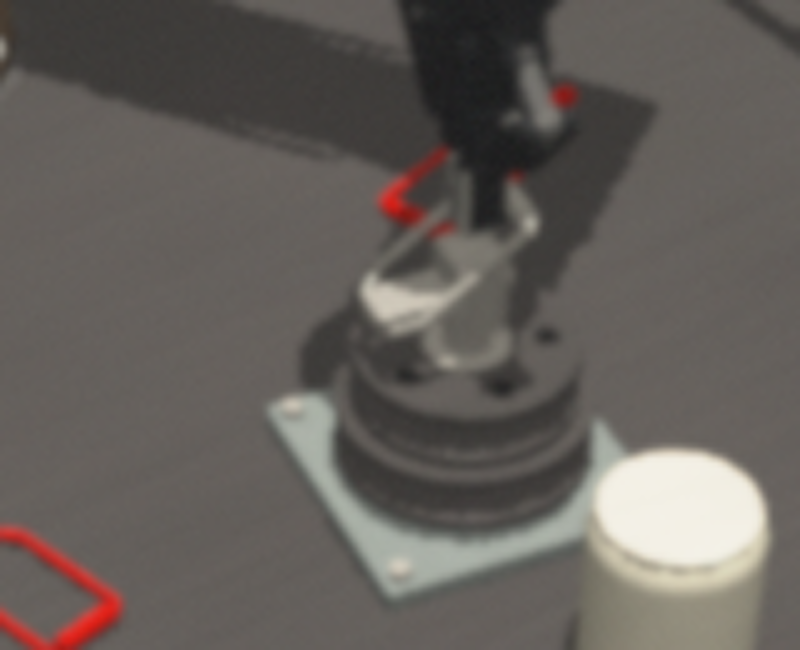

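The loop is over the spindle. I go above the bar and press it down along its arc.

Run:
```python
from h import *
move_straight(L(0.001,0.000,0.165),rotS,max_speed=0.1)
move_straight(L(0.001,0.000,0.186),rotS,max_speed=0.15)
move_straight(L(0.001,0.021,0.186),rotS,max_speed=0.15)
hz=0.109;hy=-0.044
for th in [2.45,2.6,2.75,2.9,3.0]:
    y=hy-0.076*np.cos(th)+0.004; z=hz+0.076*np.sin(th)+0.004+0.014
    r=move_straight(L(0.001,y,z),rotS,max_speed=0.08,force_limit=12); print(th,r); stl()
    if r: break
im,d=get_image('scene'); save('l_scene',im[130:260,260:420],5)
```

```text
2.45 False
t 26.76 pos [0.4912 0.1142 0.1748] rot [ 3.140e+00 -1.000e-03 -1.747e+00] F [-0.19  0.03  0.  ] open -0.001
  local [0.0006 0.0179 0.1748] Floc [-0.19 -0.01  0.  ]
2.6 False
t 27.05 pos [0.4927 0.1214 0.1657] rot [ 3.141e+00 -1.000e-03 -1.746e+00] F [-0.47  0.02 -0.44] open -0.003
  local [0.0008 0.0252 0.1657] Floc [-0.47 -0.07 -0.44]
2.75 False
t 27.34 pos [0.4935 0.1262 0.1555] rot [ 3.141e+00 -1.000e-03 -1.747e+00] F [ 0.09 -0.09  0.58] open -0.001
  local [0.0007 0.0301 0.1555] Floc [ 0.1  -0.07  0.58]
2.9 False
t 27.63 pos [0.4941 0.1296 0.1448] rot [ 3.141e+00 -1.000e-03 -1.747e+00] F [ 0.01 -0.68 -0.05] open -0.001
  local [0.0007 0.0335 0.1448] Floc [ 0.12 -0.67 -0.05]
3.0 False
t 27.88 pos [0.4944 0.131  0.1375] rot [ 3.141e+00 -1.000e-03 -1.747e+00] F [-0.07  0.98  1.07] open 0.002
  local [0.0008 0.035  0.1375] Floc [-0.24  0.95  1.07]
```

View pics/l_scene.png

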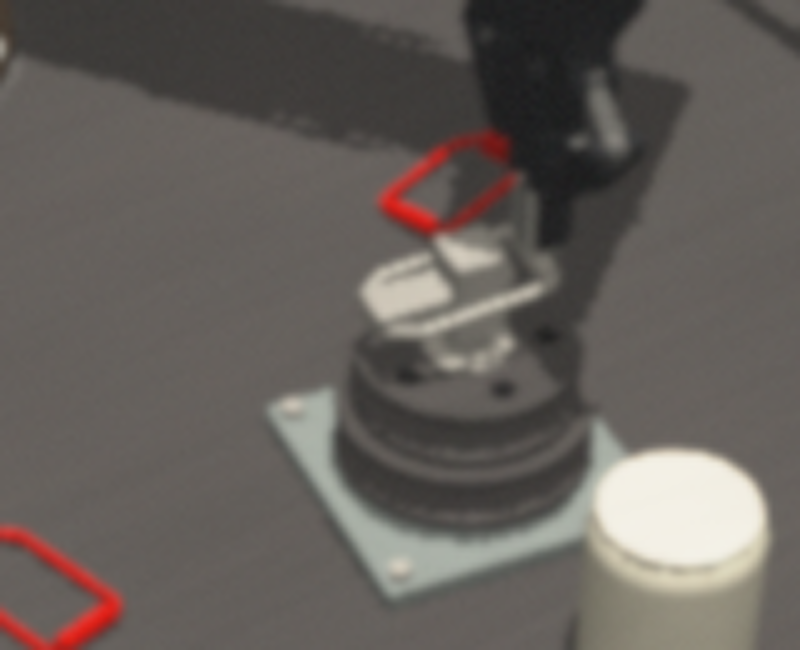

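Run:
```python
from h import *
print(move_straight(L(0.001,0.037,0.121),rotS,max_speed=0.03,force_limit=12)); stl(); sleep(0.2); stl()
im,d=get_image('scene'); save('m_scene',im[130:260,260:420],5)
```

```text
True
t 28.35 pos [0.4953 0.1325 0.1282] rot [-3.141  0.    -1.746] F [-4.62  0.11 12.64] open -0.003
  local [0.0014 0.0366 0.1282] Floc [-4.57 -0.7  12.64]
t 28.55 pos [0.4951 0.1325 0.1284] rot [-3.141  0.    -1.746] F [-3.62 -0.61 11.01] open 0.003
  local [0.0012 0.0365 0.1284] Floc [-3.46 -1.24 11.01]
```

View pics/m_scene.png

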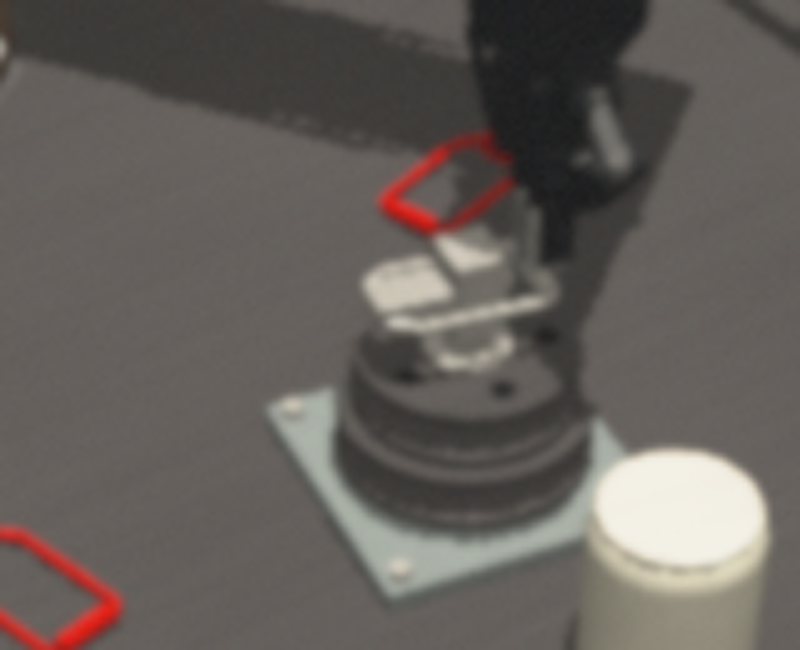

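The bar stopped hard at 12 N with the fingertips at z 0.114, so its centre is at about 0.109 (hole axis 0.1127). That is the end stop. I retreat and inspect.

Run:
```python
from h import *
np.set_printoptions(precision=4,suppress=True)
move_straight(L(0.001,0.037,0.16),rotS,max_speed=0.1)
move_straight(L(0.001,0.105,0.24),rotS,max_speed=0.2); sleep(.1)
im,d,P,_=wrist(); save('n',im); np.savez('pics/n',P=P,im=im)
im2,d=get_image('scene'); save('n_scene',im2[130:260,260:420],5)
save('n_crop',im[80:340,200:440],3) if False else save('n_crop',im[100:330,200:440],3)
for n in ['bail_bar','pin_hinge','pin_tip']:
    print(n,[(np.round(r['point'],4).tolist(),round(r['confidence'],2)) for r in find_in('wrist',n)[:3]])
stl()
```

```text
bail_bar [([0.3154, 0.2051, 0.0082], 0.81), ([0.7332, 0.062, 0.0105], 0.77)]
pin_hinge [([0.7348, 0.0613, 0.0092], 0.94), ([0.4916, 0.0834, 0.1159], 0.73), ([0.2964, 0.2551, 0.012], 0.66)]
pin_tip [([0.7372, 0.0612, 0.0089], 0.96), ([0.2972, 0.253, 0.0089], 0.75), ([0.4838, 0.0831, 0.1171], 0.59)]
t 30.1 pos [0.5067 0.1994 0.2395] rot [ 3.141 -0.001 -1.747] F [-0.08 -0.06 -0.35] open 0.002
  local [0.0009 0.1045 0.2395] Floc [-0.07 -0.07 -0.35]
```

View pics/n.png

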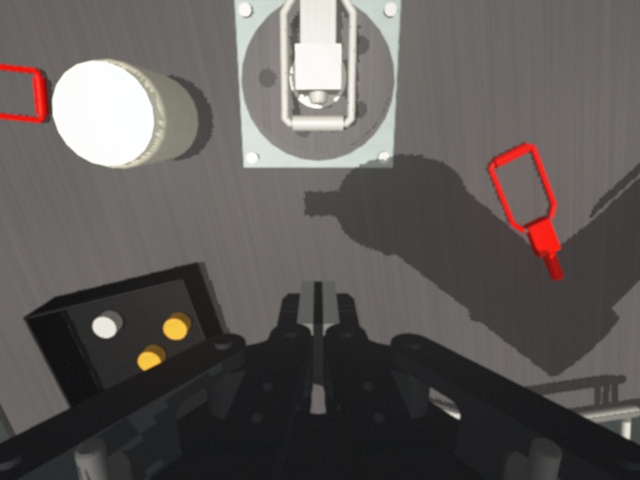

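View pics/n_scene.png

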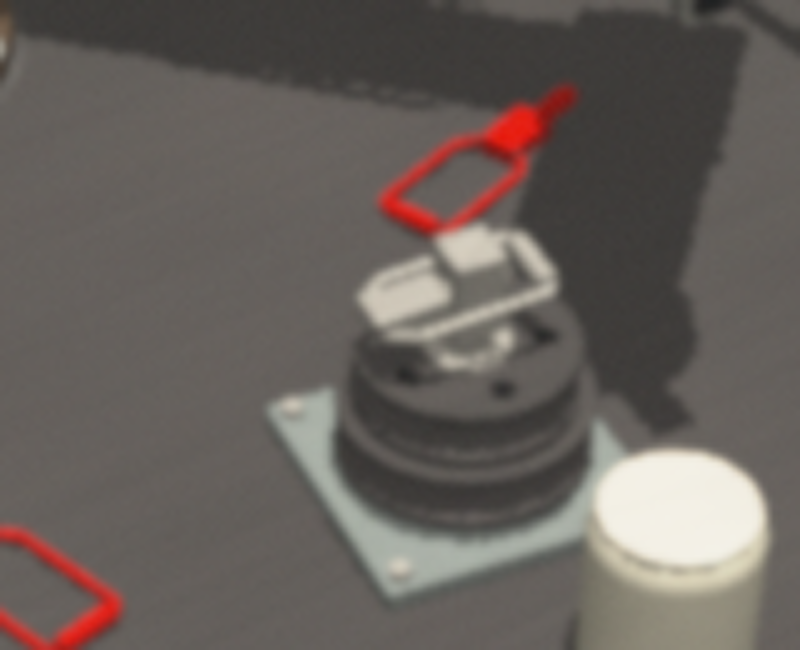

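Run:
```python
from h import *
move_straight(L(0.001,0.06,0.25),rotS,max_speed=0.2); sleep(.1)
im,d,P,_=wrist(); save('o_crop',im[40:300,200:440],3)
q=P[...,:2]-c; x=q@ex;y=q@ey;z=P[...,2]
def sec(lo,hi,mask,step):
    for a in np.arange(lo,hi,step):
        k=mask&(y>=a)&(y<a+step)&(z>.085)
        if k.sum(): print(round(a,4),k.sum(),'zmax',np.round(np.percentile(z[k],90),4),'x',np.round(x[k].min(),4),np.round(x[k].max(),4))
print('centre strip');sec(-.055,.05,abs(x-.001)<.006,.004)
k=(abs(x-.001)<.009)&(z>.085)&(y>.022)&(y<.045); print('bar y',y[k].min(),y[k].max())
print('arm');sec(-.045,.04,(abs(abs(x-.001)-.021)<.0035),.008)
stl()
```

```text
centre strip
-0.051 56 zmax 0.1153 x -0.005 0.0066
-0.047 117 zmax 0.1158 x -0.005 0.0066
-0.043 123 zmax 0.1161 x -0.005 0.0066
-0.039 112 zmax 0.1165 x -0.0044 0.0067
-0.035 121 zmax 0.1168 x -0.0044 0.0067
-0.031 111 zmax 0.117 x -0.0045 0.0067
-0.027 123 zmax 0.1174 x -0.0045 0.0067
-0.023 107 zmax 0.1178 x -0.0045 0.0067
-0.019 126 zmax 0.1181 x -0.0045 0.0068
-0.015 110 zmax 0.1332 x -0.0048 0.0069
-0.011 1325 zmax 0.3785 x -0.0048 0.0065
-0.007 133 zmax 0.1333 x -0.0049 0.0065
-0.003 123 zmax 0.1335 x -0.0049 0.0065
0.001 124 zmax 0.1334 x -0.0049 0.0065
0.005 115 zmax 0.1336 x -0.005 0.0066
0.009 92 zmax 0.1332 x -0.005 0.0066
0.013 96 zmax 0.1197 x -0.0048 0.0062
0.017 32 zmax 0.1188 x -0.0041 0.0056
0.025 92 zmax 0.1196 x -0.0048 0.007
0.029 106 zmax 0.1209 x -0.0048 0.0069
0.033 51 zmax 0.1195 x -0.0048 0.007
0.037 48 zmax 0.3329 x -0.005 -0.0046
0.041 1303 zmax 0.3265 x -0.005 0.007
0.045 6163 zmax 0.3254 x -0.005 0.007
0.049 1281 zmax 0.3235 x -0.0049 0.007
bar y 0.025950942904931027 0.044997745370581835
arm
-0.045 52 zmax 0.1128 x -0.0205 0.0212
-0.037 193 zmax 0.113 x -0.0225 0.0235
-0.029 180 zmax 0.114 x -0.0227 0.0236
-0.021 187 zmax 0.1143 x -0.023 0.0237
-0.013 168 zmax 0.1149 x -0.0223 0.024
-0.005 175 zmax 0.1155 x -0.0224 0.024
0.003 190 zmax 0.1162 x -0.0226 0.0242
0.011 174 zmax 0.1169 x -0.0228 0.0242
0.019 168 zmax 0.1178 x -0.0222 0.0237
0.027 109 zmax 0.118 x -0.0222 0.0238
0.035 729 zmax 0.3341 x -0.0175 0.0209
t 30.63 pos [0.4991 0.1558 0.2499] rot [ 3.142  0.    -1.747] F [ 0.52 -0.33 -0.55] open -0.0
  local [0.001  0.0602 0.2499] Floc [ 0.57 -0.23 -0.55]
```

View pics/o_crop.png

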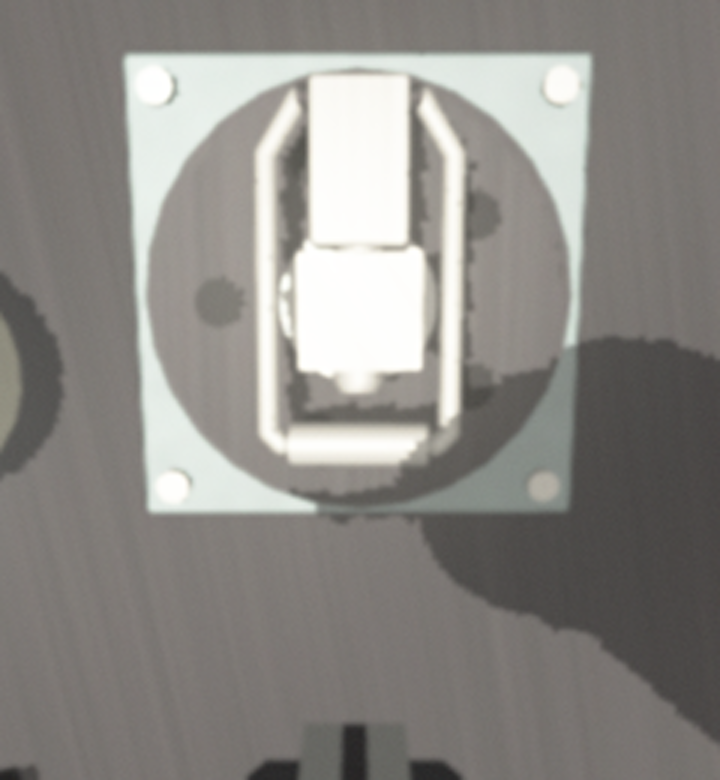

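Run:
```python
from h import *
im,d,P,_=wrist()
q=P[...,:2]-c; x=q@ex;y=q@ey;z=P[...,2]
s=abs(x-.001)<.003
def ext(m,n): 
    v=np.sort(y[m]); print(n,m.sum(),np.round([v[0],v[-1]],4), np.round(np.percentile(v,[2,98]),4))
ext(s&(abs(z-.1327)<.003)&(abs(y)<.03),'lug top')
ext(s&(z>.112)&(z<.121)&(y<-.01)&(y>-.07),'head')
ext(s&(z>.11)&(z<.1215)&(y>.0125)&(y<.0235),'tip')
ext(s&(z>.11)&(z<.123)&(y>.0235)&(y<.04),'bar')
# column profile
u=np.argmin(abs(x[60]-.001)); 
col=[(v,round(float(y[v,u]),4),round(float(z[v,u]),4)) for v in range(58,200,1) if .1<z[v,u]<.14]
print(col)
```

```text
lug top 390 [-0.0116  0.0119] [-0.0116  0.0117]
head 552 [-0.0489 -0.0123] [-0.0482 -0.013 ]
tip 64 [0.0136 0.0185] [0.0136 0.0185]
bar 112 [0.0261 0.0352] [0.0261 0.0351]
[(64, -0.0489, 0.1132), (65, -0.0482, 0.1141), (66, -0.0475, 0.1146), (67, -0.047, 0.1139), (68, -0.0463, 0.1146), (69, -0.0457, 0.1147), (70, -0.0452, 0.1143), (71, -0.0443, 0.1163), (72, -0.044, 0.1147), (73, -0.0433, 0.1147), (74, -0.0428, 0.114), (75, -0.0418, 0.1173), (76, -0.0414, 0.1159), (77, -0.0409, 0.1154), (78, -0.0402, 0.1156), (79, -0.0398, 0.1142), (80, -0.0392, 0.1143), (81, -0.0384, 0.1157), (82, -0.0379, 0.115), (83, -0.0371, 0.1171), (84, -0.0366, 0.116), (85, -0.036, 0.1158), (86, -0.0355, 0.1148), (87, -0.0348, 0.1159), (88, -0.0343, 0.1141), (89, -0.0335, 0.117), (90, -0.0329, 0.1165), (91, -0.0325, 0.1144), (92, -0.0318, 0.1153), (93, -0.031, 0.1175), (94, -0.0306, 0.1151), (95, -0.0299, 0.1155), (96, -0.0292, 0.1171), (97, -0.0287, 0.1155), (98, -0.0279, 0.1171), (99, -0.0274, 0.1162), (100, -0.0268, 0.1159), (101, -0.0261, 0.1172), (102, -0.0255, 0.1167), (103, -0.0249, 0.1162), (104, -0.02
[... 1180 characters left out ...]
0068, 0.1327), (155, 0.0074, 0.1324), (156, 0.008, 0.1332), (157, 0.0087, 0.1314), (158, 0.0092, 0.1331), (159, 0.0099, 0.1329), (160, 0.0104, 0.1337), (161, 0.0112, 0.1318), (162, 0.0119, 0.1318), (163, 0.0137, 0.1186), (164, 0.0143, 0.1196), (165, 0.015, 0.1191), (166, 0.0156, 0.1199), (167, 0.0162, 0.1201), (168, 0.0171, 0.1187), (169, 0.0177, 0.1192), (170, 0.0183, 0.1192), (181, 0.0263, 0.1158), (182, 0.0267, 0.1181), (183, 0.0274, 0.1181), (184, 0.028, 0.1182), (185, 0.0284, 0.1201), (186, 0.0295, 0.1175), (187, 0.0297, 0.1206), (188, 0.0304, 0.1207), (189, 0.0314, 0.1189), (190, 0.0319, 0.1199), (191, 0.0325, 0.1205), (192, 0.0333, 0.1199), (193, 0.0341, 0.119), (194, 0.0351, 0.1178)]
```

The loop is parallel to the pin: arm slope 0.088 against head slope 0.0875, so it is at the end stop. The head may sit about 0.5 mm off the lug, so I give its rear a light push home.

Run:
```python
from h import *
movep(L(0.001,-0.08,0.22),rotS)
move_straight(L(0.001,-0.08,0.120),rotS,max_speed=0.15); sleep(.15); stl()
print(move_straight(L(0.001,-0.052,0.120),rotS,max_speed=0.025,force_limit=8)); stl()
move_straight(L(0.001,-0.085,0.120),rotS,max_speed=0.1)
move_straight(L(0.001,-0.085,0.2),rotS,max_speed=0.2)
movep(L(0.001,0.06,0.25),rotS); sleep(.2)
im,d,P,_=wrist(); save('p_crop',im[40:300,200:440],3)
q=P[...,:2]-c; x=q@ex;y=q@ey;z=P[...,2]
s=abs(x-.001)<.003
def ext(m,n): 
    v=np.sort(y[m]); print(n,m.sum(),np.round([v[0],v[-1]],4), np.round(np.percentile(v,[2,98]),4))
ext(s&(abs(z-.1327)<.003)&(abs(y)<.03),'lug top')
k=s&(z>.112)&(z<.121)&(y<-.01)&(y>-.07); ext(k,'head'); print('slope',np.polyfit(y[k],z[k],1))
ext(s&(z>.11)&(z<.1215)&(y>.0125)&(y<.0235),'tip')
ext(s&(z>.11)&(z<.123)&(y>.0235)&(y<.04),'bar')
k=(abs(abs(x-.001)-.021)<.0015)&(z>.105)&(z<.122)&(y>-.03)&(y<.022); print('arm slope',np.polyfit(y[k],z[k],1))
stl()
im2,d=get_image('scene'); save('p_scene',im2[130:260,260:420],5)
im3,d=get_image('top'); save('p_top',im3)
```

```text
t 32.27 pos [0.4752 0.0182 0.121 ] rot [-3.140e+00  1.000e-03 -1.746e+00] F [ 0.48 -0.38 -0.2 ] open -0.001
  local [ 0.0016 -0.0795  0.121 ] Floc [ 0.54 -0.29 -0.2 ]
True
t 33.12 pos [0.4777 0.0388 0.1197] rot [ 3.140e+00 -3.000e-03 -1.746e+00] F [ 0.45 -2.98  1.17] open 0.003
  local [ 0.0005 -0.0587  0.1197] Floc [ 0.97 -2.86  1.17]
lug top 351 [-0.0117  0.0118] [-0.0117  0.0117]
head 528 [-0.0485 -0.0123] [-0.0477 -0.013 ]
slope [0.07863217 0.11834066]
tip 81 [0.0135 0.0193] [0.0136 0.0192]
bar 126 [0.0267 0.0361] [0.0268 0.0359]
arm slope [0.08155323 0.1148207 ]
t 34.99 pos [0.4988 0.1547 0.2496] rot [ 3.141e+00 -1.000e-03 -1.748e+00] F [ 0.09 -0.24  1.09] open 0.001
  local [0.0009 0.0591 0.2496] Floc [ 0.13 -0.22  1.09]
```

View pics/p_crop.png

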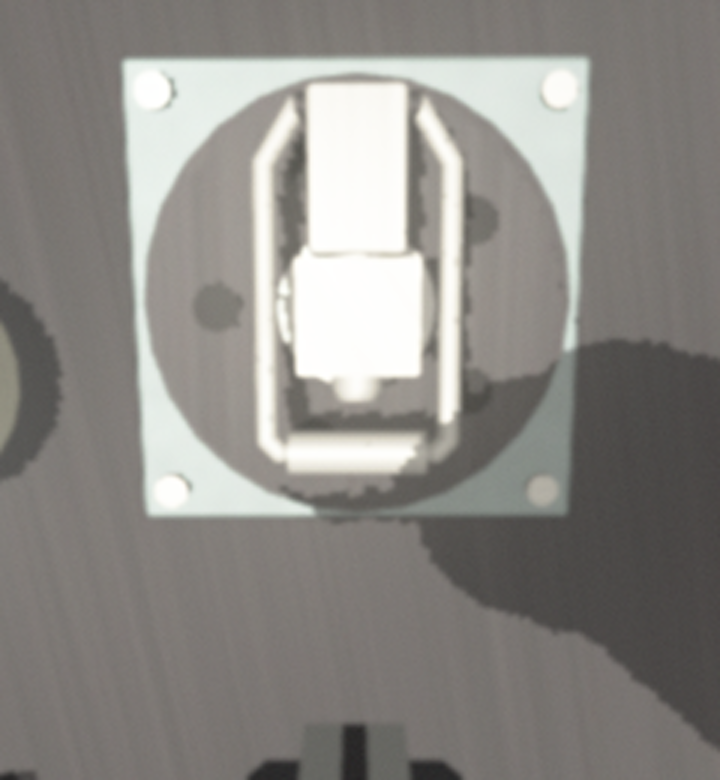

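View pics/p_scene.png

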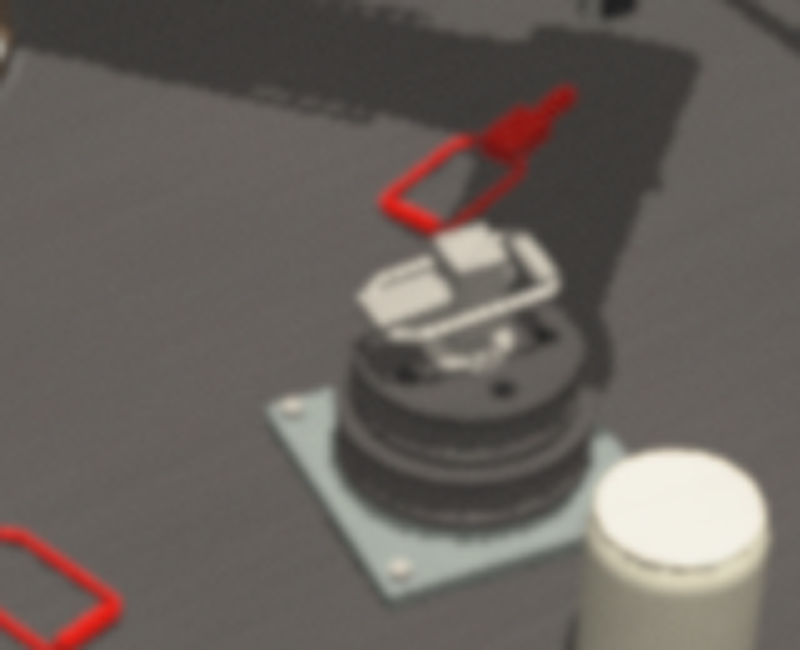

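View pics/p_top.png

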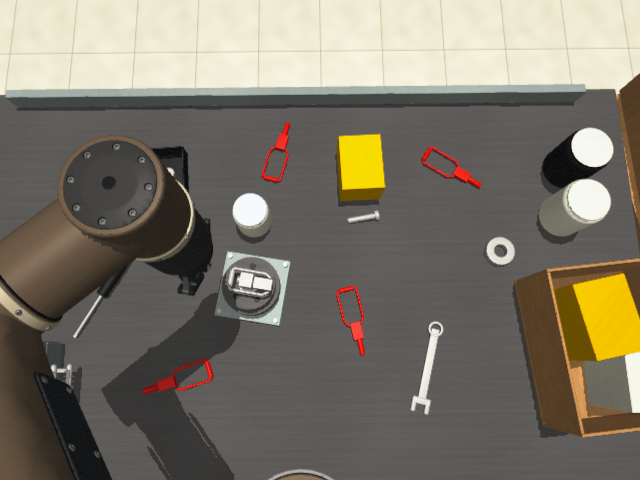

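The pin moved in by 0.5–0.8 mm and is now home. The loop is flush around the tip, the bystanders have not moved and the arm is clear. I hand the job in.

Run:
```python
from h import *
job_done(); st()
```

```text
the job is handed in; nothing more can be done
the job is handed in; nothing more can be done
```

The lock pin is through the cross hole with its head home, and its wire loop is folded over the spindle and down around the tip. I handed the job in at about 35 s of the 72 s allowed.

**What I did:** I touched the lug's top and both sides to find the hole, at z 0.1127. I took the steel lock pin by its head, pushed it in from the −y side and let go. Closed fingers behind the bar then swung the loop over the top, and a press from above took it down to its stop at 12 N. Afterwards I gave the rear of the head a light push to close a gap of about 0.5 mm.

**What failed:** My first push on the loop wedged by friction at 10 N. I backed off and tried again from lower down, and that worked.

**Last checks:**
- **Head:** its rear is 36–37 mm from the lug face, and the head is 36 mm long, so the shoulder is home to within the camera's roughly 0.5 mm.
- **Loop:** its slope (0.082) matches the pin's (0.079), so it is at its end stop. Both droop by about 0.08 rad, which the task describes as normal.
- **Bystanders:** in the last top view nothing else had moved; the arm hid the tray and part of the screwdriver. The gripper was clear of everything.

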